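# Slide the wet chopping board out over the wash basin

## Robot

A 7-joint arm with a two-finger parallel gripper is mounted at the origin on the work surface. World frame = base frame: x ahead of the robot, y to its left, z up, the work surface at z = 0. Lengths are in m, angles in rad, forces in N, time in s.
With the tool pointing down it reaches from about 0.425 to 0.875 m from the base axis. Payload 8.4 kg.
Tool frame: the origin (TCP) lies midway between the tips of the shut fingers; the grasp point (between the pads) lies 19 mm behind it (hold_point_z is the z of the grasp point in the tool frame, in m); z points along the fingers, y is the direction in which the jaws open and shut (so a half turn about z gives the same grasp; the last joint's range is limited). The gripper opens to 87 mm and grips with 3 to 60 N. Pads are 19 mm wide; open, the fingers measure 117 mm over their backs; the gripper's body (75 mm by 190 mm) begins 51 mm behind the grasp point.
Start: joints at [1.098, 0.333, 0.04, 1.465, -0.013, 1.343, -0.059], TCP at [0.237, -0.605, 0.193] pointing down, gripper open.
Joint ranges: [-2.58, 2.58], [-0.38, 2.09], [-1.3, 1.39], [0.25, 2.4], [-1.5, 4.64], [0.08, 2.09], [-2.65, 2.65]. Speed limits (rad/s): [2.22, 2.22, 2.79, 2.79, 3.14, 3.14, 3.14].

## Interface

Orientations are given as a unit quaternion [x, y, z, w].
In Python, from station import observe, grab_frame, camera_info, job_done, hold_point_z gives the robot as it stands.
- The arm moves only by the tool carry_out, never from a script. Its argument "rows" is a list that holds one entry, the list of rows, each a list of 5 numbers: the closure, from 0 (fully open) to 1 (shut), then the shift along the world's x, y, z in mm, then the turn about the world's z in degrees. In form: [[[hand, x, y, z, turn], ...]]. A call has 1 to 20 rows; each row shifts and turns the commanded pose from where the row before left it; what a row does not reach is not made up. A row lasts 1/8 s, in which the tool goes at most 62.5 mm and 10.7 degrees, less where a joint would pass 70% of its speed; a pose out of reach is approached as far as the arm can. A call with a gripper value outside its range is refused whole. The fingers move at their own pace and stop on an object; "newtons" is the grip in N (left out, the last holds). Time passes only in rows, so rows that do not move let the fingers close. It gives the time, the measured TCP pose, the force and the opening at its end, in the units of the state.
- observe(): the state, without advancing time (a new reading comes with each control period).
- grab_frame(name): name is "side" or "top"; returns the picture (420x560x3 uint8, red, green, blue); there is no depth.
- camera_info(name): a dict with "fx", "fy", "cx", "cy" (pixels), "R" (3x3) and "t" (3): a world point X has camera coordinates R X + t. Camera axes: x right, y down, z forward; pixel columns grow to the right and rows downward; lengths in m; the calibration is good to about 2 mm. A picture is of the moment at which its call begins. camera_info takes no time and is no camera call.
- job_done(): hands the job in, once; it reports no verdict.
The state is a dict: "time_s": time; "joints": joint angles; "qd": joint speeds; "effort": joint torques, N m; "ee_pos": TCP position; "orientation": TCP orientation; "force": force on the tool from outside, world axes, zero at the start; "moment": the same for the moment, N m; "grip_width": opening from 0.0 (shut) to 1.0 (fully open).
Only numpy, scipy, OpenCV 4.12 (cv2) and the standard library are available. Lean on these libraries where they do the work, as an engineer would, in place of code of your own. Each camera call takes 0.05 s, during which the arm holds its last target. There are 200 camera calls.

## Task

Push the thin wooden chopping board along the raised tiled step until its long front edge sticks out 4 cm over the steel wash basin, square to the step's edge, so that it drips into the basin. Only push or slide it flat on the step, without picking it up or tipping it, and leave the two mugs and the tumbler standing where they are.

Things in the scene. Friction and masses are not known exactly. Their poses are not given: they have to be found in the camera images.
- board: Loose thin wooden chopping board, a plain slab 120 (its x) x 200 (its y) x 9 mm (z), 0.11 to 0.23 kg. It lies flat on the tiled step, turned up to 0.3 rad against it. Origin: centre of its underside. Its +x points to its long front edge, the one nearer the basin.
- corner_left (a point): Front left corner of the board's underside: 60 mm along the board's x and 100 mm along its y from its origin.
- corner_right (a point): Front right corner of the board's underside: 60 mm along the board's x and -100 mm along its y.
- step_edge (a point): Middle of the straight top edge of the fixed white tiled step, on the basin side, at the height of the step's top (90 mm above the counter). Its x points level out over the basin, square to the edge and away from the robot; y runs along the edge; z up. The flat step reaches 280 mm back (-x) from the edge and 310 mm to each side. The open steel basin, fixed to the step, spans x 6 to 256 mm and y -180 to 180 mm; its rim is 20 mm below the step's top.
- mug_a: Larger white enamel mug standing on the step beside the board, 80 mm across, 80 mm high, handle at its +y. Origin: centre of its underside. Not to be disturbed.
- mug_b: Smaller white enamel mug standing on the step beside the board, 72 mm across, 70 mm high, handle at its +y. Origin: centre of its underside. Not to be disturbed.
- tumbler: Glass tumbler standing on the step beside the board, 68 mm across, 105 mm high. Origin: centre of its underside. Not to be disturbed. The mugs and the tumbler stand about 240 mm to the left or right of step_edge along its y, in any order.
There are look-alikes about, which are no part of the job. Several things have the shape of the board; the one meant has the colours described above.

How it is judged:
At the end, for the whole second after the job is handed in: Both front corners of the board stick out 30 to 50 mm beyond the step's edge, over the basin (within 170 mm of the middle of the edge), and the board lies flat on the step, at rest (x of corner_left in the frame of step_edge between 0.03 and 0.05 m and y of corner_left in the frame of step_edge between -0.17 and 0.17 m and x of corner_right in the frame of step_edge between 0.03 and 0.05 m and y of corner_right in the frame of step_edge between -0.17 and 0.17 m and z of board in the frame of step_edge between -0.004 and 0.004 m and angle between board's own z axis and vertical below 0.04 rad and linear speed of board below 0.01 m/s); the robot touches nothing.
It fails at once if the board is lifted off the step, tipped up, or falls into the basin (z of board in the frame of step_edge above 0.01 m or z of board in the frame of step_edge below -0.012 m or angle between board's own z axis and vertical above 0.12 rad).
It fails at once if the larger mug is shifted more than 15 mm or tipped (distance of mug_a from where it was at the start of the episode above 0.015 m or angle between mug_a's own z axis and vertical above 0.2 rad).
It fails at once if the smaller mug is shifted more than 15 mm or tipped (distance of mug_b from where it was at the start of the episode above 0.015 m or angle between mug_b's own z axis and vertical above 0.2 rad).
It fails at once if the tumbler is shifted more than 15 mm or tipped (distance of tumbler from where it was at the start of the episode above 0.015 m or angle between tumbler's own z axis and vertical above 0.2 rad).
It also fails if it takes over 38 s, if anything falls off the work surface, if the arm or the gripper's body presses on something with over 40 N, if the wrist force passes 120 N, or if a joint passes its speed limit or range.

## Working session

There is one attempt and no reset: what is moved stays moved. The work goes in short steps, Python scripts to look and compute and a tool call to move; the robot and the scene stay as the last step left them, time stands still between calls to the robot, and variables do not carry over. Pictures are saved under pics/ and viewed, about 8 in all and at most 12, crops included, and the job is handed in when it is done.

Besides the shell and the picture viewer there is one more tool, called as name([rows], argument=value, ...), one row to a line, values as JSON. carry_out: Moves the arm, as the interface text tells. Its arguments: {"type":"object","properties":{"rows":{"type":"array","items":{"type":"array","items":{"type":"array","items":{"type":"number"}}}},"newtons":{"type":"number"}},"required":["rows"]}

```bash
mkdir -p pics; python3 - <<'E'
from station import *
import cv2
for n in("top","side"):
    cv2.imwrite(f"pics/{n}0.png",grab_frame(n)[:,:,::-1]); print(n,camera_info(n))
print(observe(),hold_point_z)
E
```

```text
top {'fx': 391.22240291090674, 'fy': 391.22240291090674, 'cx': 278.3836661431141, 'cy': 208.36057998101558, 'R': array([[ 0.022095  , -0.99960666, -0.01727245],
       [-0.99497839, -0.02029916, -0.0980099 ],
       [ 0.09762073,  0.01935124, -0.99503554]]), 't': array([0.14140435, 0.51681231, 1.04213311])}
side {'fx': 478.5023562363978, 'fy': 478.5023562363978, 'cx': 278.38262107779127, 'cy': 205.76157040507158, 'R': array([[-0.86633134, -0.49936721, -0.01011941],
       [-0.37834155,  0.6693265 , -0.63942138],
       [ 0.32607926, -0.55012219, -0.76878989]]), 't': array([0.5111209 , 0.15492984, 1.27918006])}
{'time_s': 0.1, 'joints': array([ 1.09779784,  0.33385742,  0.03985892,  1.46619336, -0.01336401,
        1.34331965, -0.05847667]), 'qd': array([ 0.00100103, -0.00036933,  0.00070225, -0.00080132, -0.00128192,
       -0.0003928 ,  0.00059261]), 'effort': array([ 3.38357720e-03, -6.57813549e+01,  1.33999228e+00, -4.04710937e+01,
       -5.94980665e-02,  4.09290183e-02,  9.79365018e-05]), 'ee_pos': array([ 0.23714174, -0.60467921,  0.19243182]), 'orientation': array([ 9.82582113e-01,  1.85827390e-01, -2.04579105e-04, -7.28106000e-04]), 'force': array([-0.35624246, -0.07559273,  0.05852888]), 'moment': array([0.01167891, 0.0011374 , 0.01563278]), 'grip_width': 1.0036004067672553} -0.0187
```

View pics/top0.png

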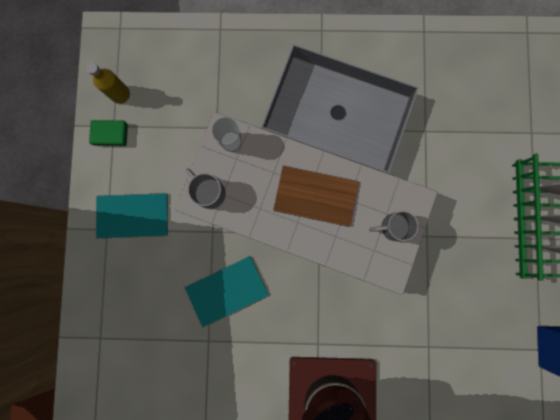

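View pics/side0.png

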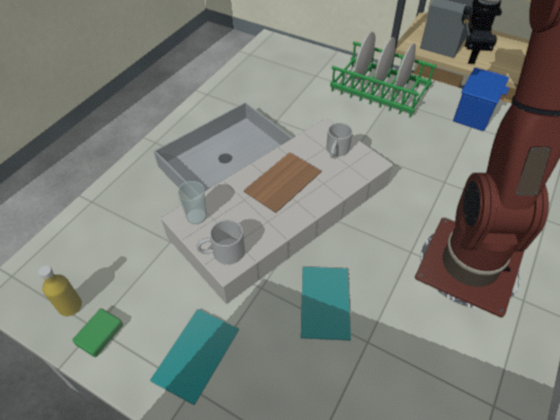

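Top view: the board (brown, wood grain) has corners near (284,167), (358,179), (350,225) and (275,211). The step's basin-side edge runs from (215,113) to (437,187). The tumbler is at (228,135), with mugs at (206,190) and (400,227).

```bash
cat > h.py <<'E'
import numpy as np, cv2
from station import *
def cast(n,p,z):
    c=camera_info(n); p=np.atleast_2d(np.array(p,float))
    d=np.c_[(p[:,0]-c["cx"])/c["fx"],(p[:,1]-c["cy"])/c["fy"],np.ones(len(p))]@c["R"]
    o=-c["R"].T@c["t"]; return o+d*((z-o[2])/d[:,2])[:,None]
def board(n,img,z=.099):
    h=cv2.cvtColor(img,cv2.COLOR_RGB2HSV)
    m=cv2.inRange(h,(5,90,70),(20,255,255)); 
    m=cv2.morphologyEx(m,cv2.MORPH_OPEN,np.ones((3,3)))
    cs=[c for c in cv2.findContours(m,0,1)[0] if 800<cv2.contourArea(c)<9000 and 220<c[:,0,0].mean()<420 and c[:,0,1].mean()<260]
    c=max(cs,key=cv2.contourArea)
    w=cast(n,c[:,0],z)[:,:2]
    (cx,cy),(a,b),t=cv2.minAreaRect((w*1000).astype(np.float32))
    return c,np.array([cx,cy]),(a,b),t,w
def edge(n,img,a,b,lo=-6,hi=6):
    # subpixel strongest gradient across guessed line a-b
    g=cv2.GaussianBlur(cv2.cvtColor(img,cv2.COLOR_RGB2GRAY).astype(np.float32),(0,0),.8)
    a,b=np.array(a,float),np.array(b,float);u=(b-a)/np.linalg.norm(b-a);nn=np.array([-u[1],u[0]])
    s=np.arange(0,np.linalg.norm(b-a),1.);o=np.arange(lo,hi+.1,.25)
    P=a+s[:,None,None]*u+o[None,:,None]*nn
    v=cv2.remap(g,P[...,0].astype(np.float32),P[...,1].astype(np.float32),1)
    d=np.gradient(v,axis=1);k=d.argmax(1);return P[np.arange(len(s)),k],d.max(1)
E
python3 - <<'E'
from h import *
for n in("top","side"):
    i=cv2.imread(f"pics/{n}0.png")[:,:,::-1]
    c,ce,wh,t,w=board(n,i);print(n,ce,wh,t,cv2.boxPoints((ce,wh,t)).round(1).tolist())
    print(cv2.boxPoints(cv2.minAreaRect(c)).tolist())
i=cv2.imread("pics/top0.png")[:,:,::-1]
for a,b in(((217,113),(264,129)),((264,129),(390,171)),((392,172),(434,186))):
    p,s=edge("top",i,a,b); p=p[s>np.median(s)*.6]
    w=cast("top",p,.09)[:,:2]*1000; vx,vy,x,y=cv2.fitLine(w.astype(np.float32),cv2.DIST_HUBER,0,.01,.01).ravel()
    r=(w-[x,y])@[-vy,vx]; print(x,y,np.degrees(np.arctan2(vy,vx)),np.abs(r).mean(),len(p))
a=cv2.resize(i[90:310,160:460],None,fx=2.6,fy=2.6,interpolation=cv2.INTER_CUBIC)
cv2.imwrite("pics/crop.png",np.clip(a[:,:,::-1]*1.4,0,255).astype(np.uint8))
E
```

```text
top [541.35095215  56.14184952] (198.12020874023438, 117.55371856689453) 79.11473846435547 [[464.8999938964844, -30.0], [580.4000244140625, -52.20000076293945], [617.7999877929688, 142.3000030517578], [502.29998779296875, 164.5]]
[[273.1430969238281, 210.11314392089844], [282.4609069824219, 165.38768005371094], [358.7737121582031, 181.2861785888672], [349.4559020996094, 226.0116424560547]]
side [539.26977539  61.70432663] (195.02139282226562, 115.49356079101562) 79.28532409667969 [[464.3999938964844, -23.399999618530273], [577.9000244140625, -44.79999923706055], [614.0999755859375, 146.8000030517578], [500.70001220703125, 168.3000030517578]]
[[244.94688415527344, 189.79644775390625], [296.13275146484375, 145.00885009765625], [319.79644775390625, 172.0531005859375], [268.610595703125, 216.8406982421875]]
734.0979 254.80458 71.33418 0.9043819928086209 31
654.35626 22.893312 70.80968 1.146490408325897 133
580.45856 -189.66512 69.6942 0.7268044918966468 41
```

View pics/crop.png

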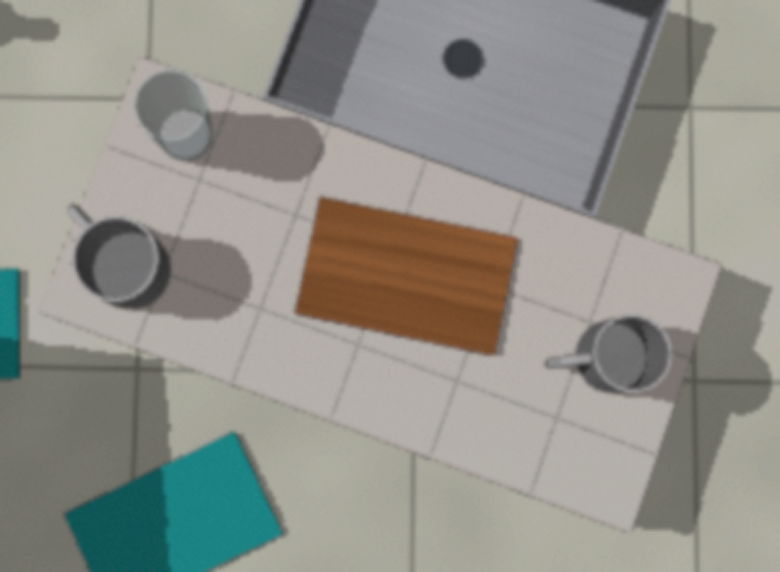

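carry_out([
  [[0,0,0,40,0],[0,0,0,40,0],[0,30,38,0,-5],[0,30,38,0,-5],[0,30,38,0,-5],[0,30,38,0,-5],[0,30,38,0,-5],[0,30,38,0,-5],[0,30,38,0,-5],[0,30,38,0,-5],[0,-3,43,0,0],[0,-3,43,0,0],[0,-3,43,0,0],[0,-3,43,0,0],[0,-3,43,0,0],[0,-3,43,0,0],[0,-3,43,0,0],[0,-3,43,0,0],[0,-3,43,0,0],[0,0,0,0,0]],
])

```text
time_s: 2.6
ee_pos: [0.4495, 0.0894, 0.2732]
orientation: [0.987, -0.159, -0.0, -0.0]
force: [0.6, 0.4, 0.2]
grip_width: 1.001
```

```bash
python3 - <<'E'
from h import *
s=observe();q=s["orientation"];print(s["time_s"],s["ee_pos"],2*np.degrees(np.arctan2(q[1],q[0])),s["force"],s["joints"])
w=cast("top",[(215.8,113.1),(437.7,191.9)],.09);print(w,np.linalg.norm(w[0]-w[1]),w.mean(0))
E
```

```text
2.6 [0.44954443 0.08939851 0.27320886] -18.247269786974176 [0.58952053 0.36050728 0.24074173] [ 0.28232655 -0.07391497 -0.53495282  1.75265884 -0.03844904  1.45261522
 -2.13616448]
[[ 0.75670912  0.32189319  0.09      ]
 [ 0.55815462 -0.25600607  0.09      ]] 0.6110576377682555 [0.65743187 0.03294356 0.09      ]
```

carry_out([
  [[0,0,0,-50,-0.8],[0,0,0,-50,0],[0,0,0,-40,0],[0,0,0,-20,0],[0,0,0,-10,0],[0,0,0,-6,0],[0,0,0,-4,0],[0,0,0,0,0],[0,0,0,0,0]],
])

```text
time_s: 3.72
ee_pos: [0.4507, 0.086, 0.0937]
orientation: [0.986, -0.168, 0.0, -0.0]
force: [-0.0, 0.2, 0.8]
grip_width: 1.002
```

```bash
python3 - <<'E'
from h import *
i=grab_frame("side");cv2.imwrite("pics/s1.png",cv2.resize(i[80:320,140:420],None,fx=2.4,fy=2.4)[:,:,::-1])
E
```

```text
(no output)
```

View pics/s1.png

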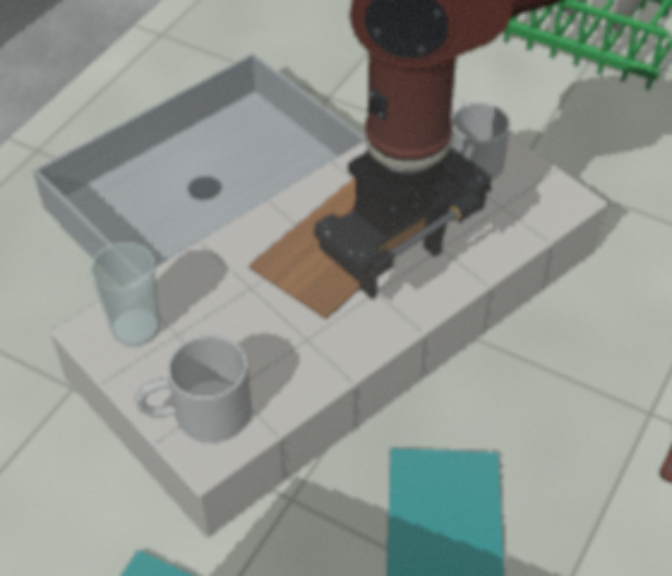

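The fingertips are behind the board on the step (left at about (372,290), right at about (435,248)), and both are clear of the mugs.

carry_out([
  [[0,6.6,-2.3,0,0],[0,6.6,-2.3,0,0],[0,6.6,-2.3,0,0],[0,6.6,-2.3,0,0],[0,6.6,-2.3,0,0],[0,6.6,-2.3,0,0],[0,6.6,-2.3,0,0],[0,6.6,-2.3,0,0],[0,6.6,-2.3,0,0],[0,6.6,-2.3,0,0],[0,6.6,-2.3,0,0],[0,6.6,-2.3,0,0],[0,6.6,-2.3,0,0],[0,6.6,-2.3,0,0],[0,6.6,-2.3,0,0],[0,0,0,0,0],[0,0,0,0,0]],
])

```text
time_s: 5.9
ee_pos: [0.5492, 0.0515, 0.0932]
orientation: [0.986, -0.168, -0.0, -0.0]
force: [0.1, -0.1, 0.4]
grip_width: 1.002
```

```bash
python3 - <<'E'
from h import *
i=grab_frame("top");s=observe();q=s["orientation"]
print(s["ee_pos"],s["ee_pos"][:2]@[945.2,-326.6],2*np.degrees(np.arctan2(q[1],q[0])))
cv2.imwrite("pics/t2.png",cv2.resize(i[40:300,160:460],None,fx=2.2,fy=2.2,interpolation=cv2.INTER_CUBIC)[:,:,::-1])
try: print(board("top",i)[1:4])
except Exception as e: print(e)
E
```

```text
[0.54909331 0.05156341 0.09319197] 502.1623872475883 -19.372101141473657
(array([517.44104004,  89.0658493 ]), (142.36732482910156, 58.219154357910156), 78.60153198242188)
```

View pics/t2.png

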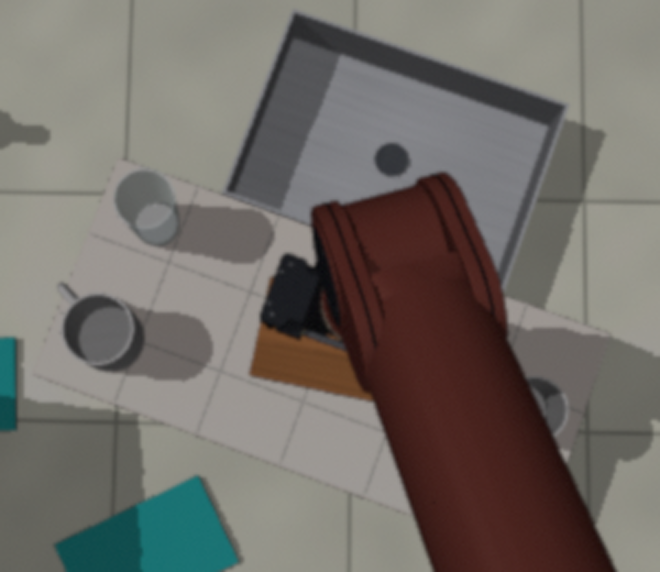

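The board has not moved: its rear-left corner is still at about (274,210) in the full picture. The open fingertips passed above it, so they sit higher than the shut-finger TCP. I'll back off and feel for the step.

carry_out([
  [[0,0,0,15,0],[0,-20,6.9,0,0],[0,-20,6.9,0,0],[0,-20,6.9,0,0],[0,-20,6.9,0,0],[0,-20,6.9,0,0],[0,0,0,-10,0.3],[0,0,0,-5,0],[0,0,0,-1,0],[0,0,0,-1,0],[0,0,0,-1,0],[0,0,0,0,0]],
])

```text
time_s: 7.45
ee_pos: [0.4494, 0.0859, 0.0902]
orientation: [0.986, -0.166, -0.0, -0.0]
force: [-0.2, -0.3, 0.4]
grip_width: 0.999
```

carry_out([
  [[0,0,0,-1,0],[0,0,0,-1,0],[0,0,0,-1,0],[0,0,0,0,0]],
])

```text
time_s: 7.95
ee_pos: [0.4493, 0.0859, 0.0872]
orientation: [0.986, -0.166, -0.0, 0.0]
force: [-0.1, 0.1, 0.8]
grip_width: 0.997
```

carry_out([
  [[0,0,0,-1,0],[0,0,0,-1,0],[0,0,0,0,0]],
])

```text
time_s: 8.32
ee_pos: [0.4493, 0.0859, 0.0851]
orientation: [0.986, -0.166, -0.0, 0.0]
force: [0.2, 1.1, -0.3]
grip_width: 0.998
```

carry_out([
  [[0,0,0,-1,0],[0,0,0,-1,0],[0,0,0,0,0]],
])

```text
time_s: 8.7
ee_pos: [0.4493, 0.0859, 0.0831]
orientation: [0.986, -0.166, -0.0, -0.0]
force: [0.4, -0.2, -0.9]
grip_width: 1.002
```

carry_out([
  [[0,0,0,-1,0],[0,0,0,-1,0],[0,0,0,0,0]],
])

```text
time_s: 9.07
ee_pos: [0.4493, 0.0859, 0.0811]
orientation: [0.986, -0.166, -0.0, -0.0]
force: [0.8, 0.4, 0.1]
grip_width: 1.001
```

carry_out([
  [[0,0,0,-1,0],[0,0,0,-1,0],[0,0,0,0,0]],
])

```text
time_s: 9.45
ee_pos: [0.4493, 0.0859, 0.0792]
orientation: [0.986, -0.166, -0.0, -0.0]
force: [-0.8, -0.0, -0.2]
grip_width: 1.001
```

```bash
python3 - <<'E'
from h import *
i=grab_frame("side");cv2.imwrite("pics/s3.png",cv2.resize(i[130:230,230:380],None,fx=5,fy=5,interpolation=cv2.INTER_CUBIC)[:,:,::-1])
E
```

```text
(no output)
```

View pics/s3.png

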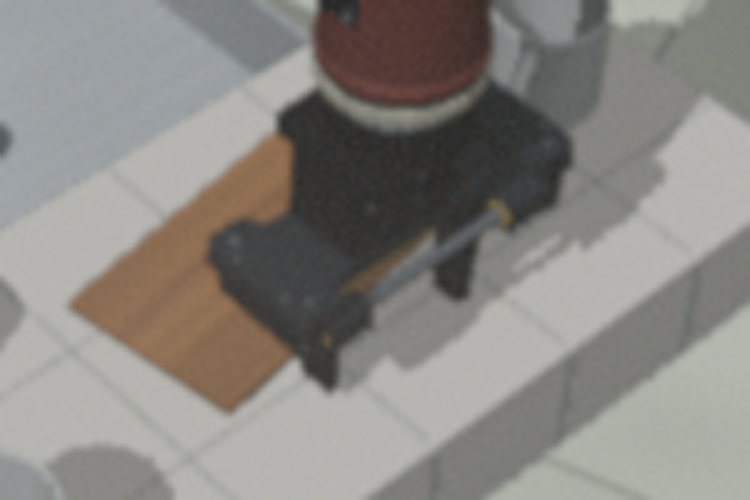

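carry_out([
  [[0,0,0,-1,0],[0,0,0,-1,0],[0,0,0,0,0]],
])

```text
time_s: 9.88
ee_pos: [0.4493, 0.0859, 0.0772]
orientation: [0.986, -0.166, -0.0, -0.0]
force: [-1.0, 0.6, -0.6]
grip_width: 0.999
```

carry_out([
  [[0,0,0,-1,0],[0,0,0,0,0]],
])

```text
time_s: 10.12
ee_pos: [0.4493, 0.0859, 0.0762]
orientation: [0.986, -0.166, -0.0, -0.0]
force: [-0.3, 0.3, -0.3]
grip_width: 1.0
```

carry_out([
  [[0,0,0,-1,0],[0,0,0,-1,0],[0,0,0,0,0]],
])

```text
time_s: 10.5
ee_pos: [0.4493, 0.0859, 0.0742]
orientation: [0.986, -0.166, -0.0, -0.0]
force: [0.9, -0.2, 0.1]
grip_width: 0.998
```

carry_out([
  [[0,0,0,-1,0],[0,0,0,-1,0],[0,0,0,0,0]],
])

```text
time_s: 10.88
ee_pos: [0.4493, 0.0859, 0.0722]
orientation: [0.986, -0.166, -0.0, -0.0]
force: [0.7, -0.1, 0.2]
grip_width: 1.001
```

carry_out([
  [[0,0,0,-1,0],[0,0,0,-1,0],[0,0,0,0,0]],
])

```text
time_s: 11.25
ee_pos: [0.4493, 0.0859, 0.0702]
orientation: [0.986, -0.166, -0.0, -0.0]
force: [0.1, 0.5, 0.4]
grip_width: 1.001
```

```bash
python3 - <<'E'
from h import *
i=grab_frame("side");cv2.imwrite("pics/s4.png",cv2.resize(i[140:230,250:350],None,fx=6,fy=6,interpolation=cv2.INTER_CUBIC)[:,:,::-1])
E
```

```text
(no output)
```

View pics/s4.png

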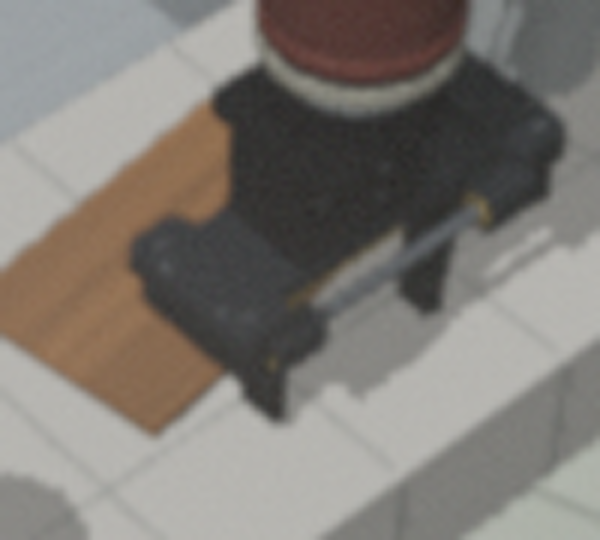

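carry_out([
  [[0,0,0,-1,0],[0,0,0,-1,0],[0,0,0,0,0]],
])

```text
time_s: 11.68
ee_pos: [0.4492, 0.0859, 0.0681]
orientation: [0.986, -0.166, -0.0, 0.0]
force: [-0.5, 0.8, -0.2]
grip_width: 0.998
```

carry_out([
  [[0,0,0,-1,0],[0,0,0,-1,0],[0,0,0,0,0]],
])

```text
time_s: 12.05
ee_pos: [0.4492, 0.0859, 0.0661]
orientation: [0.986, -0.166, -0.0, 0.0]
force: [-0.1, -0.0, 0.4]
grip_width: 1.002
```

carry_out([
  [[0,0,0,-1,0],[0,0,0,-1,0],[0,0,0,0,0]],
])

```text
time_s: 12.42
ee_pos: [0.4493, 0.0859, 0.0641]
orientation: [0.986, -0.166, -0.0, -0.0]
force: [-0.3, 0.8, 0.1]
grip_width: 1.0
```

```bash
python3 - <<'E'
from h import *
i=grab_frame("side");cv2.imwrite("pics/s5.png",cv2.resize(i[140:230,250:350],None,fx=6,fy=6,interpolation=cv2.INTER_CUBIC)[:,:,::-1])
B=np.array([[945.2,-326.6],[326.6,945.2]])
for p in((296.3,210),(321.5,191.5)):
  for z in(.07,.08,.09,.1,.11):print(p,z,(B@(cast("side",p,z)[0,:2]-[.4493,.0859])).round(1))
E
```

```text
(296.3, 210) 0.07 [ 5.6 33.7]
(296.3, 210) 0.08 [-0.4 39.4]
(296.3, 210) 0.09 [-6.3 45. ]
(296.3, 210) 0.1 [-12.2  50.6]
(296.3, 210) 0.11 [-18.1  56.3]
(321.5, 191.5) 0.07 [  8.3 -65.4]
(321.5, 191.5) 0.08 [  2.4 -58.8]
(321.5, 191.5) 0.09 [ -3.5 -52.1]
(321.5, 191.5) 0.1 [ -9.5 -45.5]
(321.5, 191.5) 0.11 [-15.4 -38.9]
```

View pics/s5.png

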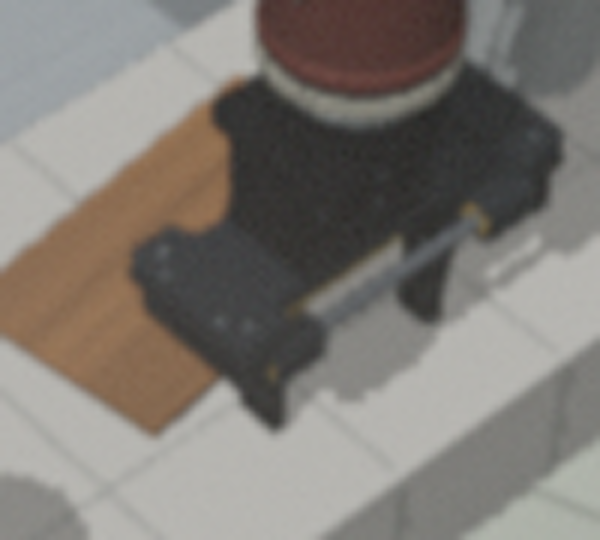

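carry_out([
  [[0,0,0,-1,-0.2],[0,0,0,-1,0],[0,0,0,0,0]],
])

```text
time_s: 12.85
ee_pos: [0.4493, 0.0859, 0.0622]
orientation: [0.986, -0.167, -0.0, -0.0]
force: [-0.4, 0.1, 0.1]
grip_width: 1.001
```

carry_out([
  [[0,0,0,-1,0],[0,0,0,0,0]],
])

```text
time_s: 13.1
ee_pos: [0.4493, 0.0859, 0.0612]
orientation: [0.986, -0.167, -0.0, -0.0]
force: [0.8, 0.1, -0.1]
grip_width: 1.0
```

carry_out([
  [[0,6.6,-2.3,0,0],[0,6.6,-2.3,0,0],[0,6.6,-2.3,0,0],[0,6.6,-2.3,0,0],[0,6.6,-2.3,0,0],[0,6.6,-2.3,0,0],[0,6.6,-2.3,0,0],[0,6.6,-2.3,0,0],[0,6.6,-2.3,0,0],[0,0,0,0,0]],
])

```text
time_s: 14.35
ee_pos: [0.5095, 0.0647, 0.0612]
orientation: [0.986, -0.168, 0.0, -0.0]
force: [0.2, -0.1, 0.6]
grip_width: 1.002
```

```bash
python3 - <<'E'
from h import *
s=observe();print(s["ee_pos"],s["ee_pos"][:2]@[945.2,-326.6],s["force"])
i=grab_frame("side");cv2.imwrite("pics/s6.png",cv2.resize(i[100:260,160:380],None,fx=3.5,fy=3.5,interpolation=cv2.INTER_CUBIC)[:,:,::-1])
E
```

```text
[0.50954089 0.0647357  0.06122276] 460.4753685157415 [ 0.19530054 -0.06136041  0.56955605]
```

View pics/s6.png

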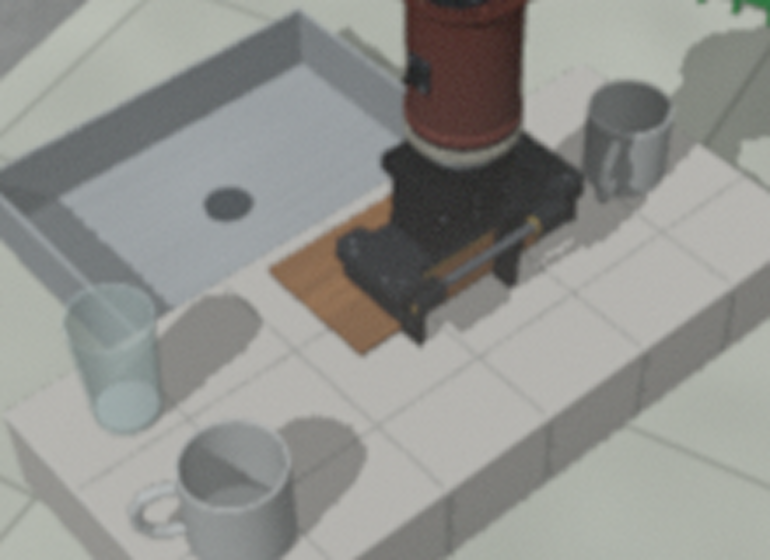

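The board is now being pushed and lies square against both fingertips. Its front-left corner is at about (237,177) and its rear-left corner at about (264,201). The mugs and tumbler have not moved.

```bash
python3 - <<'E'
from h import *
B=np.array([[945.2,-326.6],[326.6,945.2]])
for p in((237.3,176.8),(264,200.5)): print((B@cast("side",p,.099)[0,:2]).round(1))
E
```

```text
[585.4 321.4]
[467.6 321.3]
```

carry_out([
  [[0,7.1,-2.45,0,0],[0,7.1,-2.45,0,0],[0,7.1,-2.45,0,0],[0,7.1,-2.45,0,0],[0,7.1,-2.45,0,0],[0,7.1,-2.45,0,0],[0,5.7,-2,0,0],[0,3.8,-1.3,0,0],[0,0,0,0,0],[0,-10,3.4,0,0],[0,-20,6.9,0,0],[0,0,0,50,0],[0,0,0,60,0],[0,0,0,60,0],[0,0,-50,0,0],[0,0,-50,0,0],[0,0,-50,0,0],[0,0,-50,0,0],[0,0,-50,0,0],[0,0,-50,0,0]],
])

```text
time_s: 16.9
ee_pos: [0.5302, -0.2436, 0.2313]
orientation: [0.986, -0.167, 0.0, 0.0]
force: [1.2, 0.2, -0.2]
grip_width: 0.999
```

carry_out([
  [[0,0,-50,0,0],[0,0,-50,0,0],[0,0,-50,0,0],[0,0,0,0,0]],
])

```text
time_s: 17.4
ee_pos: [0.5284, -0.3969, 0.23]
orientation: [0.985, -0.171, -0.001, 0.001]
force: [-0.6, 1.4, -0.1]
grip_width: 0.999
```

```bash
python3 - <<'E'
from h import *
B=np.array([[.9452,-.3266],[.3266,.9452]])
for n in("top","side"):
    i=grab_frame(n); cv2.imwrite(f"pics/{n}7.png",i[:,:,::-1])
    c,ce,wh,t,w=board(n,i);print(n,ce,wh,t);print((cv2.boxPoints((ce,wh,t))@B.T-[611,246]).round(1).tolist())
    if n=="top": cv2.imwrite("pics/t7c.png",cv2.resize(i[60:280,160:460],None,fx=2.6,fy=2.6,interpolation=cv2.INTER_CUBIC)[:,:,::-1])
E
```

```text
top [626.23577881  16.85445404] (197.6492156982422, 118.00572204589844) 70.67390441894531
[[-84.0, -124.1], [34.0, -124.6], [34.9, 73.0], [-83.1, 73.6]]
side [624.16113281  21.78437042] (195.64935302734375, 116.75125122070312) 71.04151916503906
[[-86.4, -119.5], [30.4, -119.3], [30.0, 76.4], [-86.7, 76.2]]
```

View pics/t7c.png

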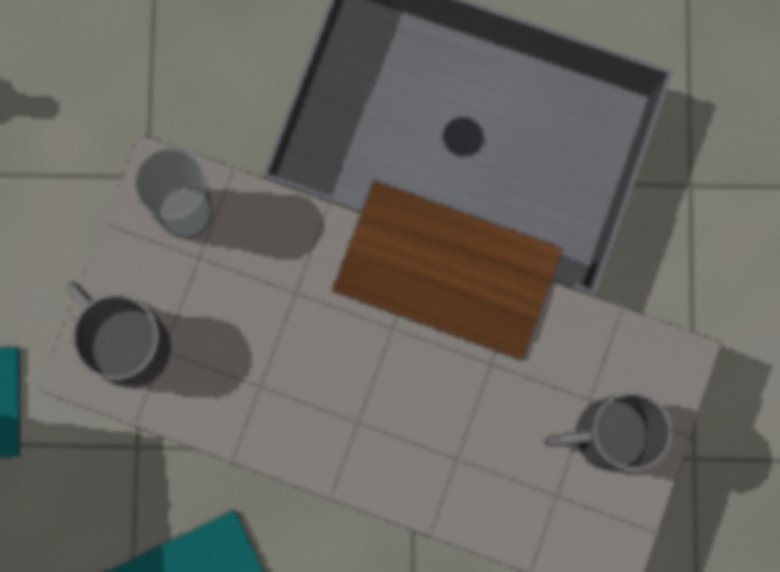

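```bash
python3 - <<'E'
from h import *
B=np.array([[.9452,-.3266],[.3266,.9452]])
def proj(n,nt,z):
    c=camera_info(n);X=np.r_[(B.T@nt)/1000,z];p=c["R"]@X+c["t"];return (c["fx"]*p[0]/p[2]+c["cx"],c["fy"]*p[1]/p[2]+c["cy"])
for n in("top","side"):
  for f in(0,7):
    i=cv2.imread(f"pics/{n}{f}.png")[:,:,::-1]
    for t0,t1 in((330,350),(350,425),(-50,70),(70,110)) if f else ((-50,70),(100,400),(330,420)):
        a,b=proj(n,[611,t0],.09),proj(n,[611,t1],.09)
        for sgn,(A,C) in(("+",(a,b)),("-",(b,a))):
            p,s=edge(n,i,A,C,-4,4); w=cast(n,p,.09)[:,:2]*1000@B.T
            print(n,f,t0,t1,sgn,"n-611 median %.1f"%(np.median(w[:,0])-611),"iqr %.1f"%np.subtract(*np.percentile(w[:,0],[75,25])),"grad %.1f"%np.median(s))
E
```

```text
top 0 -50 70 + n-611 median 4.6 iqr 2.8 grad 0.6
top 0 -50 70 - n-611 median -0.6 iqr 1.5 grad 1.1
top 0 100 400 + n-611 median 6.0 iqr 0.7 grad 1.0
top 0 100 400 - n-611 median 0.0 iqr 1.3 grad 2.8
top 0 330 420 + n-611 median -6.0 iqr 10.3 grad 2.2
top 0 330 420 - n-611 median 0.7 iqr 7.3 grad 2.8
top 7 330 350 + n-611 median 6.7 iqr 0.7 grad 1.0
top 7 330 350 - n-611 median 0.0 iqr 0.7 grad 2.9
top 7 350 425 + n-611 median -7.3 iqr 5.3 grad 2.7
top 7 350 425 - n-611 median 1.4 iqr 8.0 grad 2.8
top 7 -50 70 + n-611 median 5.0 iqr 2.8 grad 0.6
top 7 -50 70 - n-611 median -0.6 iqr 2.0 grad 1.2
top 7 70 110 + n-611 median -9.8 iqr 19.1 grad 0.0
top 7 70 110 - n-611 median 0.7 iqr 2.1 grad 4.0
side 0 -50 70 + n-611 median 5.1 iqr 2.1 grad 0.4
side 0 -50 70 - n-611 median -4.0 iqr 2.1 grad 0.4
side 0 100 400 + n-611 median 11.9 iqr 27.7 grad 0.1
side 0 100 400 - n-611 median -0.9 iqr 1.9 grad 1.8
side 0 330 420 + n-611 median -9.8 iqr 5.9 grad 3.0
side 0 330 420 - n-611 median 0.0 iqr 2.3 grad 1.7
side 7 330 350 + n-611 median 9.2 iqr 13.7 grad 0.1
side 7 330 350 - n-611 median -1.8 iqr 0.9 grad 1.7
side 7 350 425 + n-611 median -10.3 iqr 4.2 grad 3.1
side 7 350 425 - n-611 median 0.5 iqr 2.7 grad 1.5
side 7 -50 70 + n-611 median 5.1 iqr 2.1 grad 0.4
side 7 -50 70 - n-611 median -4.0 iqr 3.0 grad 0.4
side 7 70 110 + n-611 median 10.4 iqr 25.7 grad 0.5
side 7 70 110 - n-611 median -0.9 iqr 1.2 grad 3.8
```

Both views put the overhang at 33–35 mm with the board square to the edge. I'll nudge it about 6 mm more towards the 40 mm target.

carry_out([
  [[0,1,50,0,0],[0,1,50,0,0],[0,1,50,0,0],[0,1,50,0,0],[0,1,50,0,0],[0,1,50,0,0],[0,1,50,0,0],[0,1,50,0,0],[0,0,50,0,0],[0,0,0,0,0],[0,0,0,0,0]],
])

```text
time_s: 18.88
ee_pos: [0.5382, 0.0581, 0.2314]
orientation: [0.986, -0.167, 0.0, 0.0]
force: [-0.0, -1.2, 0.6]
grip_width: 1.0
```

```bash
python3 - <<'E'
from station import *;import numpy as np
s=observe();q=s["orientation"];print(s["time_s"],s["ee_pos"],2*np.degrees(np.arctan2(q[1],q[0])))
E
```

```text
18.875 [0.53818543 0.05812052 0.23136333] -19.17642125469016
```

carry_out([
  [[0,0,0,-50,0],[0,0,0,-50,0],[0,0,0,-40,0],[0,0,0,-20,0],[0,0,0,-10,0],[0,0,0,0,0],[0,7,-2.4,0,0],[0,7,-2.4,0,0],[0,5.7,-2,0,0],[0,3.8,-1.3,0,0],[0,3.8,-1.3,0,0],[0,2.8,-1,0,0],[0,0,0,0,0],[0,0,0,0,0]],
])

```text
time_s: 20.62
ee_pos: [0.5692, 0.0471, 0.0613]
orientation: [0.986, -0.167, 0.0, -0.0]
force: [-0.4, 0.2, 1.0]
grip_width: 1.0
```

carry_out([
  [[0,-10,3.4,0,0],[0,-20,6.9,0,0],[0,0,0,50,0],[0,0,0,60,0],[0,0,0,60,0],[0,0,-50,0,0],[0,0,-50,0,0],[0,0,-50,0,0],[0,0,-50,0,0],[0,0,-50,0,0],[0,0,-50,0,0],[0,0,-50,0,0],[0,0,-50,0,0],[0,0,-50,0,0],[0,0,0,0,0]],
])

```text
time_s: 22.5
ee_pos: [0.5363, -0.3972, 0.23]
orientation: [0.985, -0.171, -0.001, 0.001]
force: [-0.8, 0.4, -0.5]
grip_width: 1.002
```

```bash
python3 - <<'E'
from h import *
B=np.array([[.9452,-.3266],[.3266,.9452]])
for n in("top","side"):
    i=grab_frame(n); cv2.imwrite(f"pics/{n}8.png",i[:,:,::-1])
    c,ce,wh,t,w=board(n,i);print(n,ce,wh,t);print((cv2.boxPoints((ce,wh,t))@B.T-[611,246]).round(1).tolist())
    a=cv2.imread(f"pics/{n}0.png")[:,:,::-1]
    d=cv2.absdiff(a,i).max(2)>40
    for r in ((185,110,245,215),(380,205,420,245)) if n=="top" else ((175,175,250,265),(325,120,355,160)): print("diff px",d[r[1]:r[3],r[0]:r[2]].sum())
print(observe()["time_s"])
E
```

```text
top [633.16296387  14.6472168 ] (197.73178100585938, 117.87149047851562) 70.61771392822266
[[-76.8, -123.9], [41.1, -124.6], [42.2, 73.2], [-75.7, 73.8]]
diff px 0
diff px 0
side [631.23925781  19.71543121] (195.9340057373047, 116.62859344482422) 70.74761199951172
[[-79.4, -119.0], [37.2, -119.4], [37.9, 76.6], [-78.8, 77.0]]
diff px 154
diff px 0
22.6
```

View pics/side8.png

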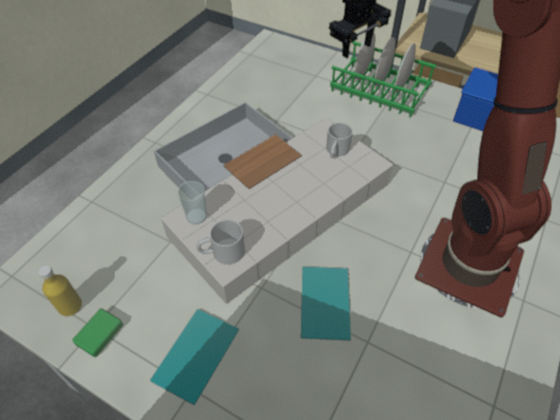

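The board sticks out about 42 mm in the top view and 40 mm in the side view, lies flat and is square to the edge. The mugs and tumbler are where they started, and the arm is clear.

```bash
python3 -c "
from station import *
print(job_done())"
```

```text
the job is handed in; nothing more can be done
None
```

I pushed the board square with both open fingertips, and it now sticks out about 40 mm over the basin. I then backed the arm off and handed the job in at about 22.6 s; no verdict is reported.

**What went wrong on the way:** the first pass slid over the board without moving it, because the open fingertips sit about 28 mm higher than the shut-finger TCP. I backed off and lowered the fingers to near the step. I never felt contact, so I set the height from the pictures. I then pushed in two stages, plus a 6–7 mm correction.

**Last checks:**

| Check | Result |
|---|---|
| Overhang, top view | 41–42 mm at the corners (about 1 mm more after mask-shrink correction) |
| Overhang, side view | 37–38 mm (about 40 mm after mask-shrink and edge corrections) |
| Square to the edge | within about 0.4° |
| Front corners along the edge | about -125 mm and +75 mm (limit ±170 mm) |
| Mugs and tumbler | no pixel changes, except in the side-view patch around the tumbler and left mug |

- **View disagreement:** the two views differ by about 4 mm as measured; both are inside the 30–50 mm band.
- **Side-view patch:** it changed by 154 pixels. I took this to be the board now showing in that patch and did not check it pixel by pixel. The same two things showed no change in the top view.

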